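# Load the jar carrier and hold it up level

### The arm

A 7-joint arm with a two-finger parallel gripper is mounted at the origin on a cart in front of the work surface, level with it; the furniture and walls round the work are solid. World frame = base frame: x ahead of the robot, y to its left, z up, the work surface at z = 0. Lengths are in mm, angles in rad, forces in N, time in s.
With the tool pointing down it reaches from about 400 to 875 mm from the base axis. Payload 19.3 kg.
Tool frame: the origin (TCP) lies at the very end of the fingers, on their centre line; the grasp point (between the pads) lies 19 mm behind it (grip_point_offset is the z of the grasp point in the tool frame, in mm); z points along the fingers, x is the direction in which the jaws open and shut, and the axes are right-handed (so a half turn about z gives the same grasp; the last joint's range is limited). The gripper opens to 85 mm and grips with 20 to 120 N. Pads are 22 mm wide; open, the fingers measure 114 mm over their backs; the gripper's body (76 mm by 85 mm) begins 54 mm behind the grasp point. The pads swing forward as they close: fully open they stand 13 mm farther back than shut.
Start: joints at [1.05, 0.521, -0.036, 1.599, 0.021, 1.021, -0.113], TCP at [272.276, -562.566, 231.291] pointing down, gripper open.
Joint ranges: [-2.91, 2.91], [-0.3, 2.13], [-1.5, 1.42], [0.17, 2.43], [-1.26, 4.41], [0.16, 1.93], [-2.52, 2.52]. Speed limits (rad/s): [1.89, 1.89, 2.39, 2.39, 3.01, 3.01, 3.01].

### API

Orientations are given as a 3x3 rotation matrix whose columns are the frame's x, y, z axes.
In Python, from workcell import movep, movel, goto_joints, open_gripper, clamp, wait, inverse_kinematics, read_state, camera, PlanningError, finish_job, grip_point_offset gives the robot as it stands. Calls block until the motion is done:
- movep(position, orientation): joint-space move of the TCP to a pose.
- movel(position, frame=None, max_speed=150, guard=None): straight line of the TCP; frame=None keeps the orientation; max_speed is the mean speed in mm/s. With guard (N) it stops when the force on the tool has changed by that much, and returns True; else False.
- goto_joints(angles): joint-space move.
- open_gripper() and clamp(): open the fingers fully, or close them until they stop; the grip force is fixed at half the most.
- wait(seconds).
- inverse_kinematics(position, orientation): joint angles nearest the present ones, or None.
- read_state(): the state.
- camera(name): name is "side" or "top"; returns a dict with "image" (420x560x3 uint8, blue, green, red), "range_z" (420x560 float32, mm along the optical axis (not along the pixel's ray), 0 where there is no reading), "fx", "fy", "cx", "cy" (pixels), "dist_coeffs" ([k1, k2, p1, p2, k3] as OpenCV has them; the pictures are not rectified), "cam_to_world" (4x4, takes a point from camera to world coordinates). Camera axes: x right, y up, looking along -z (the intrinsics and any distortion apply to the point x, -y, -z); pixel columns grow to the right and rows downward; lengths in mm; the calibration is good to about 2 mm. A picture is of the moment at which its call begins.
A pose or a line that the arm cannot do raises PlanningError and nothing moves.
- finish_job(): hands the job in, once; it reports no verdict.
The state is a dict: "time": time; "qpos": joint angles; "qvel": joint speeds; "joint_efforts": joint torques, N m; "eef_pos": TCP position; "tool_rot": TCP orientation; "ft_force": force on the tool from outside, world axes, zero at the start; "torque": the same for the moment, N m; "finger_gap": finger opening in mm.
Only numpy, scipy, OpenCV 4.12 (cv2) and the standard library are available. Lean on these libraries where they do the work, as an engineer would, in place of code of your own. Each camera call takes 0.05 s, during which the arm holds its last target.

### The job

Stand the small jar that is by itself on the table in the empty well of the wooden jar carrier and let go of it, so that the carrier is loaded evenly. Then lift the carrier by its handle bar, level, with both jars in their wells, at least 10 cm clear of the table, and keep it steady there: finish while still holding it up. Leave the other things on the table alone.

Things in the scene. Friction and masses are not known exactly. Their poses are not given: they have to be found in the camera images.
- carrier: Loose wooden jar carrier, 0.35 kg give or take a fifth, at any yaw. Base: round-ended board 228 mm long (own x), 68 mm wide (own y), 8 mm thick. Origin: centre of its underside; own z up. Two ring-shaped wells (outside 65, inside 57 mm across, rim 18 mm above the underside) lie 80 mm either side of the middle; between them a handle on two posts (28 mm wide, outer faces 31 mm from the middle).
- handle (a point): Centre of the carrier's handle bar. The bar runs 62 mm along the carrier's own x, is 16 mm thick in its own y and 20 mm high; its centre is 93 mm above the carrier's underside, its top 103 mm. Below it, between the posts, is an opening 46 mm long.
- empty_well (a point): Floor centre of the carrier's empty well (at own x = -80 mm), 8 mm above the underside. The ring round it rises 10 mm above this floor and leaves about 4 mm all round a small jar.
- full_well (a point): Floor centre of the carrier's other well (at own x = +80 mm), where a small jar stands already.
- jar_out_mid (a point): Centre, half-way up, of the small jar that stands alone on the table at the left: closed screw-cap jar, round, 49 mm wide, 64 mm tall (the cap, its top 12 mm, is 45 mm wide), 0.12 kg give or take a fifth; the point is 32 mm above its underside; z is its axis.
- jar_in_mid (a point): Centre, half-way up, of the small jar that stands already in the carrier: same shape, size and weight as the other.
- big_jar: Bystander, leave alone: closed round screw-cap jar, 68 mm wide, 104 mm tall: larger than the two small jars; origin at its underside.
- tape_ring: Bystander, leave alone: empty tape core, a ring 64 mm wide, 24 mm tall; origin at its underside.
- dish: Bystander, leave alone: shallow round dish, 72 mm wide, 24 mm tall; origin at its underside.
- stamp: Bystander, leave alone: turned wooden hand stamp standing on end, 26 mm wide, 60 mm tall; origin at its underside.
- stamp_low: Bystander, leave alone: second turned wooden hand stamp standing on end, 26 mm wide, 60 mm tall; origin at its underside.
- cones: Bystander, leave alone: rack of three thin cones on a bar, 22 x 70 x 62 mm; origin at its underside.
There are look-alikes about, which are no part of the job. What is shaped like the part that bears jar_out_mid but orange or red is not meant.

How it is judged (in metres and radians):
On the way:
1. the lone small jar stands in the empty well, let go, the carrier still on the table (horizontal distance between jar_out_mid and empty_well below 0.009 m and z of jar_out_mid in the frame of empty_well between 0.026 and 0.038 m and angle between the z axis of jar_out_mid and the z axis of carrier, either way round below 0.12 rad and height (world z) of carrier below 0.012 m and contact force between the fingers and jar_out below 0.2 N), for 0.2 s.
At the end, for the whole second after the job is handed in: The gripper holds the carrier, underside over 90 mm above the table, within 0.1 rad of level, still (under 20 mm/s, 0.12 rad/s), resting on nothing else; each small jar stands in its own well (within 9 mm of centre, on its floor, upright to 0.12 rad), no finger on a jar (height (world z) of carrier above 0.09 m and angle between carrier's own z axis and vertical below 0.1 rad and linear speed of carrier below 0.02 m/s and angular speed of carrier below 0.12 rad/s and contact force between the fingers and carrier above 2 N and contact force between carrier and big_jar below 0.1 N and contact force between carrier and tape_ring below 0.1 N and contact force between carrier and dish below 0.1 N and contact force between carrier and stamp below 0.1 N and contact force between carrier and stamp_low below 0.1 N and contact force between carrier and cones below 0.1 N and contact force between the fingers and jar_in below 0.2 N and contact force between the fingers and jar_out below 0.2 N and horizontal distance between jar_out_mid and empty_well below 0.009 m and z of jar_out_mid in the frame of empty_well between 0.026 and 0.038 m and angle between the z axis of each of jar_out_mid, jar_in_mid and the z axis of carrier, either way round below 0.12 rad and horizontal distance between jar_in_mid and full_well below 0.009 m and z of jar_in_mid in the frame of full_well between 0.026 and 0.038 m); the arm keeps its last pose, push and grip.
It fails at once if the carrier is tipped by more than 0.3 rad (angle between carrier's own z axis and vertical above 0.3 rad).
It fails at once if a small jar is tipped by more than 0.6 rad (angle between any of jar_in_mid, jar_out_mid's own z axis and vertical above 0.6 rad).
It fails at once if a bystander is moved by more than 30 mm (distance of any of big_jar, tape_ring, dish, stamp, stamp_low, cones from where it was at the start of the episode above 0.03 m).
It also fails if it takes over 54 s, if anything falls off the work surface, if the arm or the gripper's body presses on something with over 40 N, if the wrist force passes 120 N, or if a joint passes its speed limit or range.

## Working session

There is one attempt and no reset: what is moved stays moved. The work goes in short steps, each a Python script; the robot and the scene stay as the last script left them, time stands still between calls to the robot, and variables do not carry over. Pictures are saved under pics/ and viewed, and the job is handed in when it is done.

```bash
ls; mkdir -p pics
cat > h.py <<'E'
import numpy as np, cv2, pickle
from workcell import *
def shot(n,tag):
    c=camera(n); pickle.dump(c,open(f'{tag}.pkl','wb')); cv2.imwrite(f'pics/{tag}.png',c['image']); return c
def cloud(c):
    h,w=c['range_z'].shape
    u,v=np.meshgrid(np.arange(w),np.arange(h))
    p=np.stack([u,v],-1).reshape(-1,1,2).astype(np.float64)
    K=np.array([[c['fx'],0,c['cx']],[0,c['fy'],c['cy']],[0,0,1.]])
    n=cv2.undistortPoints(p,K,np.array(c['dist_coeffs'],float)).reshape(h,w,2)
    z=c['range_z'].astype(float)
    P=np.stack([n[...,0]*z,-n[...,1]*z,-z],-1)
    T=np.array(c['cam_to_world'])
    W=P@T[:3,:3].T+T[:3,3]
    W[z==0]=np.nan
    return W
E
python3 - <<'E'
from h import *
for n in('side','top'):
    c=shot(n,n+'0'); print(np.array(c['cam_to_world']).round(2),c['fx'],c['dist_coeffs'],(c['range_z']==0).mean())
s=read_state();print(s['time'],s['eef_pos'],s['tool_rot'],s['finger_gap'],grip_point_offset)
E
```

```text
pics
[[-8.90000e-01  3.00000e-01 -3.30000e-01  3.60000e+00]
 [-4.50000e-01 -5.90000e-01  6.70000e-01  9.27010e+02]
 [ 0.00000e+00  7.50000e-01  6.70000e-01  1.06062e+03]
 [ 0.00000e+00  0.00000e+00  0.00000e+00  1.00000e+00]] 387.01993811771155 [-0.04514253  0.          0.          0.          0.        ] 0.011777210884353741
[[-3.00000e-02  1.00000e+00 -8.00000e-02  3.63700e+02]
 [-1.00000e+00 -3.00000e-02 -2.00000e-02 -6.70200e+01]
 [-2.00000e-02  8.00000e-02  1.00000e+00  1.50476e+03]
 [ 0.00000e+00  0.00000e+00  0.00000e+00  1.00000e+00]] 393.407321686206 [0.01444024 0.         0.         0.         0.        ] 0.0040178571428571425
0.1 [ 272.12306019 -562.33030044  230.79539544] [[ 4.35650977e-01 -9.00115523e-01 -5.20223616e-04]
 [-9.00115141e-01 -4.35651275e-01  8.35787245e-04]
 [-9.78941155e-04  1.04149624e-04 -9.99999515e-01]] 85.47853875537153 -18.700000000000003
```

View pics/side0.png

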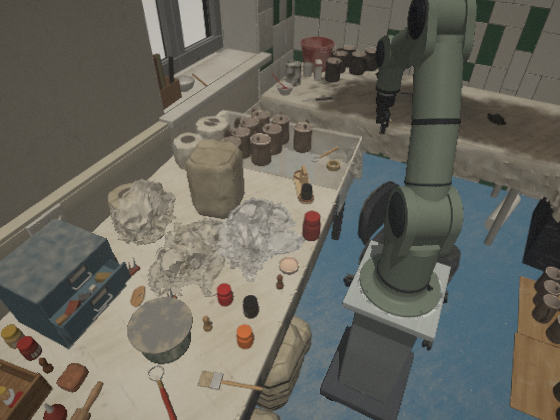

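View pics/top0.png

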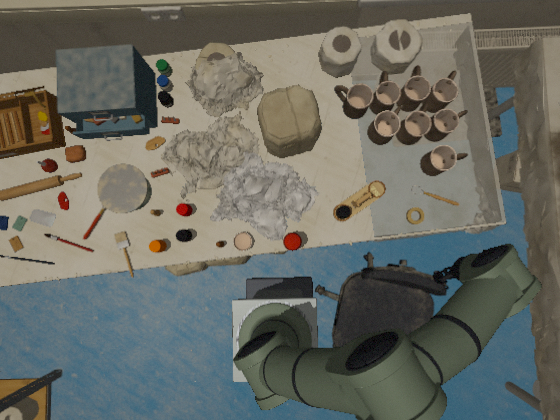

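The top view shows the carrier near (360,200), with a black jar in its well at (344,212). The lone black jar is near (184,236), with red and orange look-alikes beside it. I'll zoom in and measure from the depth.

Run:
```python
import pickle
from h import *
ct=pickle.load(open('top0.pkl','rb'));cs=pickle.load(open('side0.pkl','rb'))
a=cv2.resize(ct['image'][170:260,140:240],None,fx=4,fy=4,interpolation=cv2.INTER_CUBIC)
b=cv2.resize(ct['image'][170:260,320:420],None,fx=4,fy=4,interpolation=cv2.INTER_CUBIC)
cv2.imwrite('pics/z_top.png',np.hstack([a,b]))
a=cv2.resize(cs['image'][270:360,190:290],None,fx=4,fy=4,interpolation=cv2.INTER_CUBIC)
b=cv2.resize(cs['image'][150:240,270:370],None,fx=4,fy=4,interpolation=cv2.INTER_CUBIC)
cv2.imwrite('pics/z_side.png',np.hstack([a,b]))
W=cloud(ct)
for u,v in [(184,236),(344,212),(360,200),(377,187),(292,241),(415,215),(183,210),(157,246),(220,243),(155,212),(300,235),(200,250),(260,225)]: print(u,v,W[v,u].round())
S=cloud(cs)
for u,v in [(251,300),(306,186),(301,178),(305,190),(225,290)]: print('s',u,v,S[v,u].round())
```

```text
184 236 [393. 323.  65.]
344 212 [ 464. -264.   74.]
360 200 [ 503. -318.  109.]
377 187 [ 561. -403.    5.]
292 241 [364. -72. 107.]
415 215 [ 451. -542.    1.]
183 210 [489. 327.  64.]
157 246 [359. 423.  65.]
220 243 [364. 193.  53.]
155 212 [485. 436.  49.]
300 235 [ 386. -104.    4.]
200 250 [339. 279.   3.]
260 225 [428.  47.  15.]
s 251 300 [394. 330.  63.]
s 306 186 [ 469. -258.   74.]
s 301 178 [ 512. -305.   70.]
s 305 190 [ 468. -248.   61.]
s 225 290 [486. 335.  64.]
```

View pics/z_top.png

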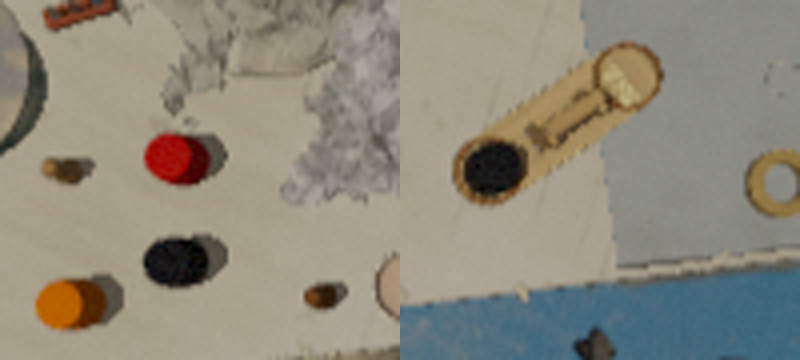

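View pics/z_side.png

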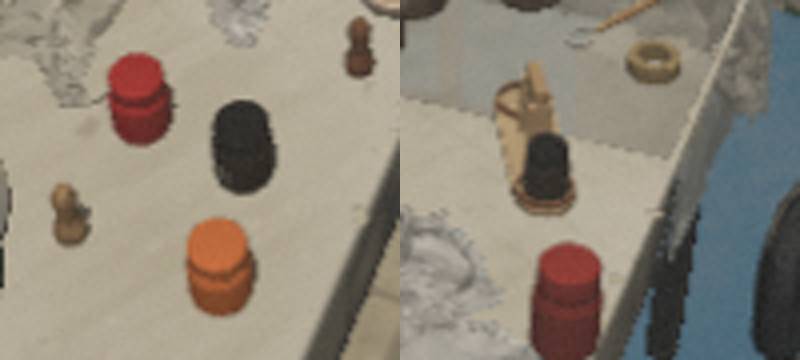

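```bash
cat >> h.py <<'E'
def jar(c,x,y,zt,r=45):
    W=cloud(c); d=np.hypot(W[...,0]-x,W[...,1]-y)
    dark=c['image'].max(-1)<70
    m=(d<r)&(abs(W[...,2]-zt)<7)&dark
    P=W[m]
    xy=P[:,:2]
    (cx,cy),rad=cv2.minEnclosingCircle(xy.astype(np.float32))
    return xy.mean(0).round(1),(round(cx,1),round(cy,1)),round(rad,1),P[:,2].mean().round(1),len(P)
def region(c,x,y,z0,z1,r):
    W=cloud(c); d=np.hypot(W[...,0]-x,W[...,1]-y)
    m=(d<r)&(W[...,2]>z0)&(W[...,2]<z1)
    return m,W[m]
E
python3 - <<'E'
import pickle
from h import *
ct=pickle.load(open('top0.pkl','rb'));cs=pickle.load(open('side0.pkl','rb'))
for n,c in(('t',ct),('s',cs)):
    print(n,'out',jar(c,393,326,64),'in',jar(c,466,-260,72))
    m,P=region(c,503,-318,92,115,60)
    r=cv2.minAreaRect(P[:,:2].astype(np.float32)); print('bar',P.mean(0).round(1),len(P),r)
    # board: wood coloured pixels low
    hsv=cv2.cvtColor(c['image'],cv2.COLOR_BGR2HSV); 
    m,P=region(c,503,-318,-10,130,150)
    k=m&(hsv[...,1]>75)&(hsv[...,0]<30)
    W=cloud(c)
    m2=k&(W[...,2]<14);Q=W[m2]; 
    rr=cv2.minAreaRect(Q[:,:2].astype(np.float32)); print('board',Q.mean(0).round(1),len(Q),rr)
    for x,y in[(430,-200),(560,-420),(600,-300),(420,-380)]:
        mm,PP=region(c,x,y,-30,30,15); print('tab',x,y,PP[:,2].mean().round(1),len(PP))
E
```

```text
t out (array([396.3, 331.2]), (397.5, 331.8), 21.3, np.float64(65.2), 100) in (array([ 468.4, -263. ]), (469.9, -263.7), 22.3, np.float64(72.6), 109)
bar [ 511.8 -329.7  102.7] 77 ((511.7403869628906, -329.94879150390625), (15.755111694335938, 62.05707931518555), 32.24720001220703)
board [ 520.9 -346.2    7.9] 569 ((510.4725036621094, -330.5120849609375), (67.35952758789062, 222.96348571777344), 32.6993408203125)
tab 430 -200 -0.0 48
tab 560 -420 9.6 47
tab 600 -300 0.5 46
tab 420 -380 0.6 48
s out (array([394.8, 336.2]), (395.9, 334.1), 22.3, np.float64(63.8), 132) in (array([ 465.9, -256.7]), (466.6, -258.6), 20.6, np.float64(72.2), 53)
bar [ 511.4 -325.4  100.5] 43 ((513.6925659179688, -329.71746826171875), (16.474163055419922, 65.60090637207031), 35.413761138916016)
board [ 523.1 -322.9    8.5] 131 ((513.296875, -330.6575927734375), (64.44915008544922, 232.00950622558594), 32.575035095214844)
tab 430 -200 1.2 13
tab 560 -420 13.7 3
tab 600 -300 1.4 21
tab 420 -380 0.2 23
```

```bash
cat >> h.py <<'E'
def R(deg):
    a=np.radians(deg);c,s=np.cos(a),np.sin(a)
    return np.array([[c,s,0],[s,-c,0],[0,0,-1.]])
YAW=122.5
C=np.array([511.7,-330.2]); AX=np.array([np.cos(np.radians(YAW)),np.sin(np.radians(YAW))])
WELL=C-80*AX
JO=np.array([396.5,332.8])
E
python3 - <<'E'
from h import *
print(WELL)
for nm,p in(('jar',[*JO,17]),('jarH',[*JO,250]),('wellH',[*WELL,250]),('well',[*WELL,25]),('bar',[*C,74]),('barH',[*C,240])):
    for th in (range(-180,180,45) if 'jar' in nm else (32.5,212.5)):
        q=inverse_kinematics(p,R(th)); print(nm,th,None if q is None else np.round(q,2))
E
```

```text
[ 554.68396867 -397.67131567]
jar -180 [ 0.02  1.13 -1.28  1.98  1.24  1.15  1.32]
jar -135 [ 0.02  1.13 -1.28  1.98  1.24  1.15  2.1 ]
jar -90 [-0.94  0.71  0.17  2.02 -0.27  0.43 -2.13]
jar -45 [-0.46  0.73 -0.48  2.    0.62  0.56 -2.16]
jar 0 [-0.46  0.73 -0.48  2.    0.63  0.56 -1.38]
jar 45 [-0.27  0.81 -0.75  1.99  0.88  0.7  -0.8 ]
jar 90 [-0.19  0.86 -0.88  1.99  0.97  0.79 -0.09]
jar 135 [-0.08  0.97 -1.08  1.98  1.11  0.95  0.6 ]
jarH -180 [ 0.06  0.62 -1.27  1.82  0.63  1.2   1.73]
jarH -135 [ 0.06  0.62 -1.27  1.82  0.63  1.2   2.52]
jarH -90 [-1.11  0.35  0.38  1.87 -0.16  0.95 -2.23]
jarH -45 [-0.03  0.52 -1.09  1.82  0.52  1.12 -2.08]
jarH 0 [-0.04  0.51 -1.06  1.82  0.5   1.1  -1.28]
jarH 45 [-0.04  0.51 -1.06  1.82  0.5   1.11 -0.5 ]
jarH 90 [-0.04  0.51 -1.06  1.82  0.5   1.11  0.29]
jarH 135 [-0.04  0.51 -1.07  1.82  0.5   1.11  1.07]
wellH 32.5 [ 0.82  0.63 -0.47  1.39  0.29  1.18  0.88]
wellH 212.5 [ 0.37  0.62  0.27  1.42 -0.17  1.13 -1.9 ]
well 32.5 [ 0.77  0.88 -0.38  1.54  0.41  0.8   0.79]
well 212.5 [ 0.38  0.88  0.25  1.57 -0.29  0.73 -1.82]
bar 32.5 [ 0.75  0.72 -0.4   1.74  0.39  0.76  0.72]
bar 212.5 [ 0.31  0.71  0.24  1.77 -0.25  0.69 -1.88]
barH 32.5 [ 0.81  0.52 -0.48  1.62  0.27  1.07  0.81]
barH 212.5 [ 0.3   0.5   0.25  1.65 -0.14  1.01 -1.98]
```

Run:
```python
from h import *
open_gripper()
movep([*JO,200],R(130)); 
movel([*JO,90],max_speed=200); print(movel([*JO,18],max_speed=100,guard=10))
s=read_state();print(s['time'],s['eef_pos'].round(1),s['ft_force'].round(1))
shot('side','side1');shot('top','top1')
```

```text
False
5.05 [396.7 333.1  18.5] [-0.4  0.6 -0.2]
```

View pics/side1.png

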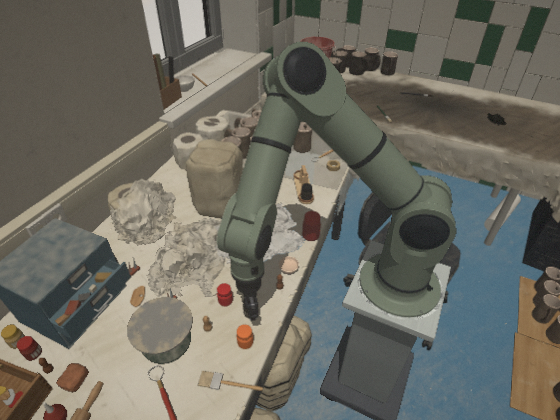

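The gripper is straddling the black jar at about (251,305). The red jar at (225,294) and the orange one at (245,336) haven't moved. Next I'll squeeze, turn 90° and squeeze again, which centres the jar in both directions.

Run:
```python
from h import *
clamp(); s=read_state();print(s['time'],s['finger_gap'])
open_gripper()
q=np.array(read_state()['qpos']); q[6]-=np.pi/2; print(q.round(2)); goto_joints(q)
clamp(); s=read_state();print(s['time'],s['finger_gap'],s['eef_pos'].round(1),s['tool_rot'].round(3).tolist())
movel([*s['eef_pos'][:2],200],max_speed=200)
s=read_state();print(s['time'],s['finger_gap'],s['eef_pos'].round(1),s['ft_force'].round(1))
c=shot('top','top2')
```

```text
5.625 45.032524908800994
[-0.23  0.84 -0.82  1.99  0.93  0.75 -0.93]
8.0333 46.005093438707206 [396.5 332.8  18.4] [[0.766, 0.643, 0.0], [0.643, -0.766, -0.0], [0.0, 0.0, -1.0]]
9.0917 45.74804160845494 [396.3 332.4 198.9] [ 0.6  0.3 -1.5]
```

Run:
```python
from h import *
c=shot('side','side2')
m=cv2.resize(c['image'][180:330,180:330],None,fx=4,fy=4,interpolation=cv2.INTER_CUBIC)
cv2.imwrite('pics/z2.png',m)
```

```text
(no output)
```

View pics/z2.png

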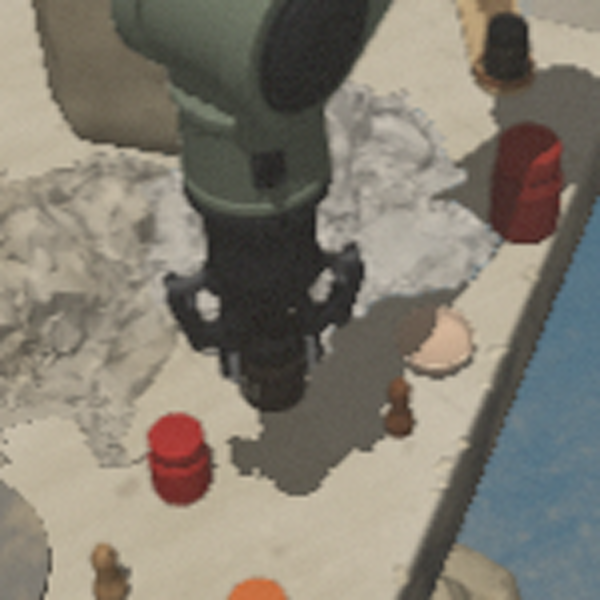

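The jar is held upright between the fingers at about (275,370) in the zoomed view. I'll carry it over the well.

Run:
```python
from h import *
movep([*WELL,200],R(32.5))
movel([*WELL,75],max_speed=150)
s=read_state();print(s['time'],s['finger_gap'],s['eef_pos'].round(1),WELL.round(1))
for n in('side','top'):
    c=shot(n,n+'3')
ct=pickle.load(open('top3.pkl','rb'));cs=pickle.load(open('side3.pkl','rb'))
a=cv2.resize(ct['image'][150:250,310:410],None,fx=4,fy=4,interpolation=cv2.INTER_CUBIC)
b=cv2.resize(cs['image'][120:220,250:350],None,fx=4,fy=4,interpolation=cv2.INTER_CUBIC)
cv2.imwrite('pics/z3.png',np.hstack([a,b]))
```

```text
12.8167 46.05608422979557 [ 555.2 -397.8   76. ] [ 554.7 -397.7]
```

View pics/z3.png

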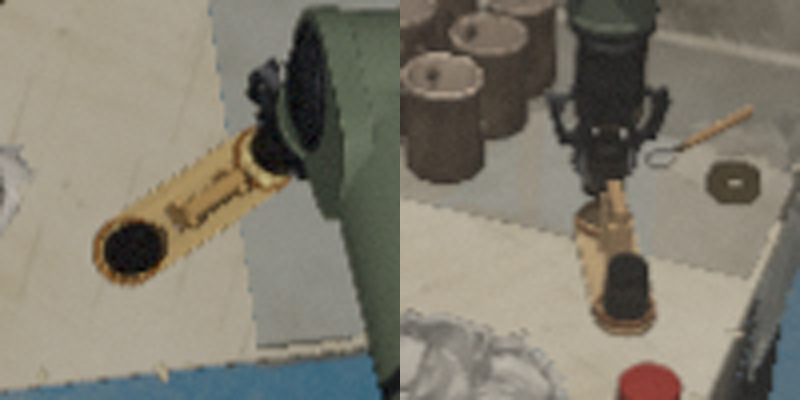

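The jar is hanging over the empty well (top view, near (270,155) in the zoom), lined up with the carrier's axis. I'll lower it with a force guard.

Run:
```python
from h import *
movel([*WELL,42],max_speed=60)
g=movel([*WELL,23],max_speed=20,guard=4)
s=read_state();print(g,s['time'],s['finger_gap'],s['eef_pos'].round(1),s['ft_force'].round(1))
for n in('side','top'):
    c=shot(n,n+'4')
ct=pickle.load(open('top4.pkl','rb'));cs=pickle.load(open('side4.pkl','rb'))
a=cv2.resize(ct['image'][150:250,310:410],None,fx=4,fy=4,interpolation=cv2.INTER_CUBIC)
b=cv2.resize(cs['image'][120:220,250:350],None,fx=4,fy=4,interpolation=cv2.INTER_CUBIC)
cv2.imwrite('pics/z4.png',np.hstack([a,b]))
```

```text
True 14.3583 46.03644812629765 [ 554.6 -397.6   26.5] [-2.1  0.3  9.6]
```

View pics/z4.png

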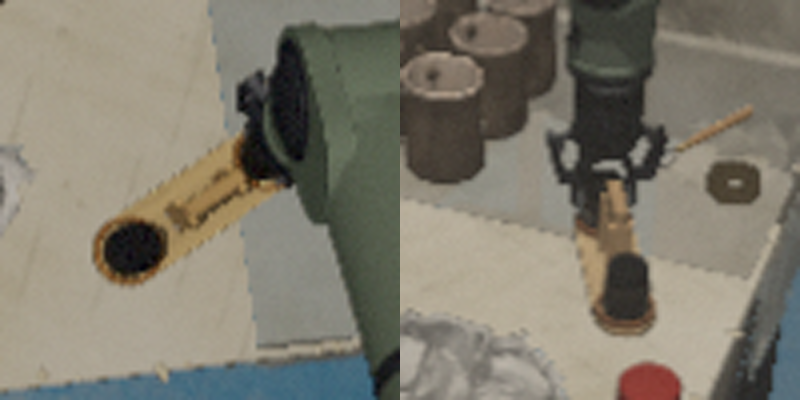

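It touched at 26.5 mm, against 26.4 expected for the well floor. I'll release it, back off and check.

Run:
```python
from h import *
open_gripper(); wait(0.4)
movel([*WELL,180],max_speed=150)
movep([380,-480,230],R(32.5))
s=read_state();print(s['time'],s['finger_gap'])
for n in('side','top'):
    c=shot(n,n+'5')
    print(n,'placed',jar(c,555,-398,72),'in',jar(c,466,-262,72))
    m,P=region(c,512,-330,95,115,45)
    print('bar',P.mean(0).round(1),len(P),cv2.minAreaRect(P[:,:2].astype(np.float32)))
ct=pickle.load(open('top5.pkl','rb'));cs=pickle.load(open('side5.pkl','rb'))
a=cv2.resize(ct['image'][150:250,310:410],None,fx=4,fy=4,interpolation=cv2.INTER_CUBIC)
b=cv2.resize(cs['image'][120:220,250:350],None,fx=4,fy=4,interpolation=cv2.INTER_CUBIC)
cv2.imwrite('pics/z5.png',np.hstack([a,b]))
```

```text
17.325 85.42255450595825
side placed (array([ 556.9, -388.2]), (552.7, -387.8), 19.4, np.float64(72.8), 26) in (array([ 466.5, -257.5]), (468.5, -259.7), 21.7, np.float64(71.6), 52)
bar [ 512.5 -327.7  102.1] 35 ((513.554931640625, -330.3044128417969), (14.941519737243652, 60.899688720703125), 33.531402587890625)
top placed (array([ 553.6, -393.6]), (554.2, -393.5), 21.9, np.float64(71.8), 106) in (array([ 468. , -262.8]), (468.2, -263.5), 22.4, np.float64(72.3), 112)
bar [ 511.8 -329.5  102.2] 78 ((512.0065307617188, -330.5838928222656), (16.67936134338379, 60.19705581665039), 30.896387100219727)
```

View pics/z5.png

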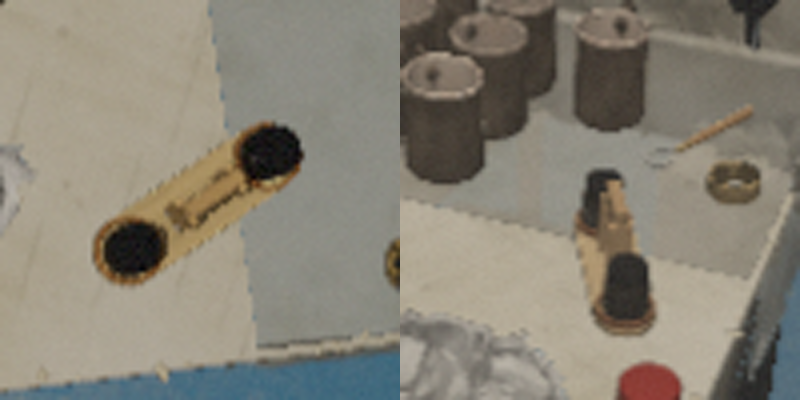

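Both jars stand in their wells with their tops at z≈72, at about (270,150) and (135,248) in the zoomed top view. They're about 157 mm apart, which fits. Now I'll grip the handle bar and lift.

Run:
```python
from h import *
B=np.array([512,-330.4])
movep([*B,200],R(32.5))
print(movel([*B,73],max_speed=80,guard=8))
s=read_state();print(s['time'],s['eef_pos'].round(1),s['ft_force'].round(1))
clamp(); s=read_state();print(s['time'],s['finger_gap'],s['ft_force'].round(1),s['eef_pos'].round(1))
movel([*B,85],max_speed=15)
wait(0.3)
s=read_state();print(s['time'],s['finger_gap'],s['ft_force'].round(1),s['torque'].round(2))
for n in('side','top'): shot(n,n+'6')
ct=pickle.load(open('top6.pkl','rb'));cs=pickle.load(open('side6.pkl','rb'))
a=cv2.resize(ct['image'][150:250,310:410],None,fx=4,fy=4,interpolation=cv2.INTER_CUBIC)
b=cv2.resize(cs['image'][120:220,250:350],None,fx=4,fy=4,interpolation=cv2.INTER_CUBIC)
cv2.imwrite('pics/z6.png',np.hstack([a,b]))
```

```text
False
19.9833 [ 512.2 -330.5   73.4] [-0.1  0.5  0. ]
20.625 15.019506293124042 [-1.  -1.  -0.6] [ 511.7 -330.6   72.8]
21.875 15.152959521384346 [-0.1 -0.3 -6.4] [-0.03  0.02 -0.04]
```

View pics/z6.png

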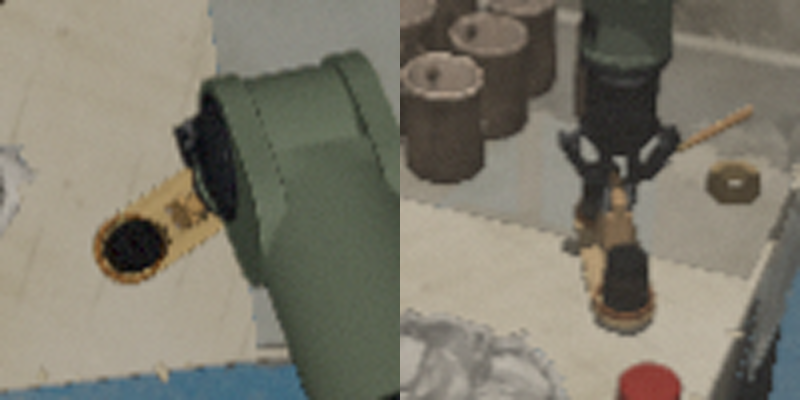

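The full weight (6.4 N) is on the tool and the moments are close to zero, so the carrier is off the table and balanced. I'll lift to about 130 mm clear.

Run:
```python
from h import *
B=np.array([512,-330.4])
movel([*B,205],max_speed=50); wait(1.0)
s=read_state();print(s['time'],s['finger_gap'],s['ft_force'].round(1),s['torque'].round(2),s['eef_pos'].round(1),abs(np.array(s['qvel'])).max())
for n in('side','top'):
    c=shot(n,n+'7')
    print(n,'in',jar(c,468,-262,204))
    print(n,'out',jar(c,555,-396,204))
    # tops of board/rims near jar_in end
    hsv=cv2.cvtColor(c['image'],cv2.COLOR_BGR2HSV); m,P=region(c,512,-330,120,165,130)
    W=cloud(c);k=m&(hsv[...,1]>75)&(hsv[...,0]<30);P=W[k]
    if len(P)>30:
        t=(P[:,:2]-C)@AX
        for a,b in((-115,-60),(-60,0),(0,50),(50,115)):
            q=(t>a)&(t<b); print(a,q.sum(),P[q,2].mean().round(1) if q.any() else None)
ct=pickle.load(open('top7.pkl','rb'));cs=pickle.load(open('side7.pkl','rb'))
a=cv2.resize(ct['image'][150:250,310:410],None,fx=4,fy=4,interpolation=cv2.INTER_CUBIC)
b=cv2.resize(cs['image'][90:190,250:350],None,fx=4,fy=4,interpolation=cv2.INTER_CUBIC)
cv2.imwrite('pics/z7.png',np.hstack([a,b]))
```

```text
25.525 15.042007135846191 [ 0.7 -0.6 -6.9] [0.02 0.02 0.07] [ 512.  -330.4  205. ] 0.0014549858421244787
side in (array([ 468.4, -256.4]), (469.5, -258.8), 21.3, np.float64(204.4), 62)
side out (array([ 553.3, -391.4]), (556.5, -392.8), 22.9, np.float64(203.2), 9)
-115 12 144.6
-60 47 144.0
0 27 141.5
50 83 145.1
top in (array([ 469.4, -261.6]), (469.8, -262.1), 22.0, np.float64(204.8), 140)
top out (array([nan, nan]), (0.0, 0.0), 0.0, np.float64(nan), 0)
-115 0 None
-60 34 140.3
0 214 141.8
50 136 145.2h.py:24: RuntimeWarning: Mean of empty slice.
  return xy.mean(0).round(1),(round(cx,1),round(cy,1)),round(rad,1),P[:,2].mean().round(1),len(P)
  ret = um.true_divide(
  ret = ret.dtype.type(ret / rcount)
```

View pics/z7.png

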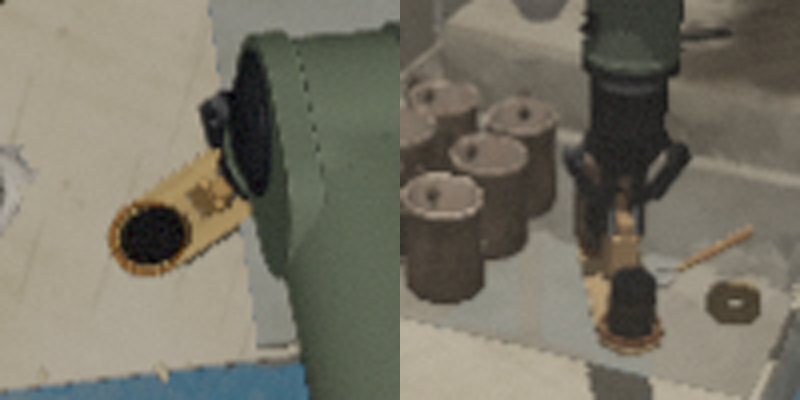

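The carrier is level, with both jar tops at 203–205 mm and its underside at about 132 mm, and the arm is still. I'll hand it in.

Run:
```python
from h import *
s=read_state();print(s['time'],s['finger_gap'],s['ft_force'].round(1),abs(np.array(s['qvel'])).max())
finish_job()
```

```text
25.625 15.28045328491717 [-0.4  0.2 -5.6] 0.0014853960282720743
the job is handed in; nothing more can be done
```

I put the lone black jar in the empty well and let go of it. I then lifted the carrier by its handle bar and handed the job in at 25.6 s, still holding it up. `finish_job` gives no verdict, so I can't confirm that it passed.

- **Placing:** the jar touched the well floor at a tool height of 26.5 mm, against 26.4 mm expected. After I let go, both jar tops were about 72 mm up and the jars stood about 157 mm apart (160 mm if both were centred).
- **Centring:** the top camera put the placed jar about 3–4 mm from the well's centre, towards the handle. The side camera, which saw only part of it, put it about 10 mm off, outside the 9 mm limit. I trust the top camera, because the ring leaves only about 4 mm around the jar.
- **Holding up:** the underside was about 132 mm above the table, and the two jar tops were 203–205 mm up, so the carrier was level along its length. The arm was still, carrying about 6–7 N, with almost no moment at the wrist.
- **Not checked:**
    - In the last pictures the arm hid the placed jar from the top camera. Its final check rests on 9 side-camera points.
    - I didn't measure tilt across the carrier's width.
    - I kept clear of the other objects and saw none of them shift in the pictures, but I didn't measure them again.

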